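# Open a bayonet filter holder

## Robot

A 6-joint arm with a two-finger parallel gripper is mounted at the origin on a cart in front of the work surface, level with it; the furniture and walls round the work are solid. World frame = base frame: x ahead of the robot, y to its left, z up, the work surface at z = 0. Lengths are in m, angles in rad, forces in N, time in s.
With the tool pointing down it reaches from about 0.275 to 1 m from the base axis. Payload 8.4 kg.
Tool frame: the origin (TCP) lies at the centre of the arm's flange, where the gripper is bolted on; the fingertips stand robot.tip_reach ahead of it and the grasp point (between the pads) lies 155 mm ahead of it (robot.tip_reach is the distance from the TCP to the fingertips, in m); z points along the fingers, x is the direction in which the jaws open and shut, and the axes are right-handed (so a half turn about z gives the same grasp; the last joint's range is limited). The gripper opens to 85 mm and grips with 20 to 120 N. Pads are 22 mm wide; open, the fingers measure 114 mm over their backs; the gripper's body (76 mm by 85 mm) begins 54 mm behind the grasp point. The pads swing forward as they close: fully open they stand 13 mm farther back than shut.
Start: joints at [1.32, 0.353, 1.633, -0, 1.155, -0.002], TCP at [0.154, 0.606, 0.405] pointing down, gripper open.
Joint ranges: [-2.63, 2.63], [-0.92, 2.1], [0.06, 2.66], [-1.3, 4.44], [0, 2.69], [-3.02, 3.02]. Speed limits (rad/s): [2.22, 2.22, 2.79, 3.14, 3.14, 3.14].

## Interface

Orientations are given as a unit quaternion [x, y, z, w].
In Python, from station import robot gives the robot as it stands.
- The arm moves only by the tool send_rows, never from a script. Its argument "targets" is a list of rows, each a list of 7 numbers: the finger opening in m, from 0 to 0.0854, then the shift along the world's x, y, z in m, then the turn, a rotation vector about the world's x, y, z in rad. In form: [[claw, tx, ty, tz, rx, ry, rz], ...]. A call has 1 to 10 rows; each row shifts and turns the commanded pose from where the row before left it; what a row does not reach is not made up. A row lasts 1/10 s, in which the tool goes at most 50 mm and 8.59 degrees, less where a joint would pass 70% of its speed; a pose out of reach is approached as far as the arm can. A call is refused whole if a number of a shift passes 0.05 or a number of a turn 0.15, either way. A call with a gripper value outside its range is refused whole. The fingers move at their own pace and stop on an object; "newtons" is the grip in N (left out, the last holds). Time passes only in rows, so rows that do not move let the fingers close. It gives the time, the measured TCP pose, the force and the opening at its end, in the units of the state.
- robot.get_state(): the state, without advancing time (a new reading comes with each control period).
- robot.camera(name): name is "scene" or "top" or "wrist"; returns a dict with "img" (480x640x3 uint8, blue, green, red), "fov_y" (degrees; the focal length in pixels is half the picture's height over the tangent of half this angle, whatever the lens; pixels are square), "cx", "cy" (the principal point, pixels), "k1" (the pictures are not rectified: a ray, as slopes to the right and down, at radius r is drawn at 1 + k1 r^2 times it, then the intrinsics apply), "R" (3x3) and "t" (3): a world point X has camera coordinates R X + t. Camera axes: x right, y down, z forward; pixel columns grow to the right and rows downward; lengths in m; the calibration is good to about 2 mm. A picture is of the moment at which its call begins. There is no depth.
- robot.finish_job(): hands the job in, once; it reports no verdict.
Trained networks look in the newest picture that a camera, given by its name, has taken for a name from the list of things; names that differ only in an ending like _2 or _b are one class to them, and where a whole thing is asked for, a point or a joint stands for the part that bears it (a point fixed in the world has none). Each returns a list of dicts, best first, with "conf" (0 to 1); they miss things now and then, are a little off and sometimes report something else, mostly with a low value. They report only what shows in the picture. A call takes as long as a camera call. They do not tell look-alikes from the thing itself.
- robot.recognise(camera, target): "pixel" ([column, row] in pixels, amid what is visible of it).
The state is a dict: "time": time; "q": joint angles; "joint_vel": joint speeds; "joint_efforts": joint torques, N m; "tool_pos": TCP position; "tcp_rot": TCP orientation; "wrist_force": force on the tool from outside, world axes, zero at the start; "wrist_torque": the same for the moment, N m; "grip_width": finger opening in m.
Only numpy, scipy, OpenCV 4.12 (cv2) and the standard library are available. Lean on these libraries where they do the work, as an engineer would, in place of code of your own. Each camera call takes 0.05 s, during which the arm holds its last target.

## Task

Open the bench filter holder so that its filter can be changed: press the cover straight down against its spring, turn it a quarter turn anticlockwise (seen from above) while it is held down so that it comes free of its lugs, then lift it off. Lay the cover down gently in the cream tray, flat on its skirt with the grip bar up, and let go of it; leave the dishes, the beaker and the dropper bottle where they stand.

Things in the scene. Friction and masses are not known exactly. Their poses are not given: they have to be found in the camera images.
- filter_holder: Filter holder screwed down, cannot move; may stand left or right. Metal foot 130 x 130 x 12 mm, round body 92 mm wide up to 37 mm, then a 75 mm neck up to 71 mm. Hose spouts reach y = +-74 mm, 26 mm up. Origin: centre of its underside, on the worktop; z up is the axis on which the cover turns; x is the line of its two lugs and, while the cover is locked, of the cover's grip bar.
- bayonet_lug (a point): Tip of the +x one of two square 8 mm steel lugs (+x and -x) on the neck, 66 mm up; they ride in two J-shaped slots in the cover's skirt. Pushed down over 6 mm (bottoms at 11), the cover turns anticlockwise from above, never clockwise. From 80 degrees the slots open; a stop ends the turn at about 100. Let up there it rises to 6 mm above its locked height; 20 mm from locked clears the lugs.
- cover: Loose grey plastic bayonet cover, 88 mm across, 0.11 to 0.22 kg; skirt and top disc 40 mm high, grip bar above. Origin: centre of the skirt's lower edge, z out of the top, x along the bar. Locked at the start: origin 52 mm above the worktop on the holder's axis, its x along the holder's x, disc top at 92 mm, bar top at 120 mm. About 1.5 mm play sideways.
- cover_grip (a point): Point on the cover's axis within the grip bar, 57 mm above the skirt's lower edge, 17 mm above the disc. The bar stands on the disc: 74 mm long (cover x), 16 mm thick (cover y), 28 mm high, 68 mm above the skirt's edge. Fingers from above have free room on both sides of it; they can straddle it, press on the disc and turn it, or grip it.
- filter_carrier (a joint): Sprung steel carrier with a white filter, under the cover: 0 with the cover locked, grows as the cover is pressed down (m, up to 0.011), -0.006 once the cover has risen free or is off. The spring pushes the cover up with about 10 N when locked, 16 N when fully pressed.
- cream_tray: Cream plastic tray lined with filter papers, loose, about 0.35 kg, 141 x 214 x 40 mm at the rim. Inside at the floor 108 mm (its x) by 180 mm (its y); floor 2 mm above the worktop, walls up to 39 mm. Origin: centre of its underside; z up, y along its long side.
- petri_red: Bystander: small clear petri dish with red bits, 55 mm across, 15 mm high, loose on the worktop. Origin: centre of its underside.
- petri_clean: Bystander: small empty petri dish, 63 mm across, 16 mm high, loose on the worktop. Origin: centre of its underside.
- beaker: Bystander: small glass beaker with a pipette standing in it, 45 x 48 x 105 mm, loose, behind the work. Origin: centre of its underside.
- dropper_bottle: Bystander: small dropper bottle with black cap, 33 mm across, 95 mm high, loose, behind the work. Origin: centre of its underside.
There are look-alikes about, which are no part of the job. There is more than one size of the cover; the one meant has the size given above.

How it is judged:
By the outcome, as a careful person would: the job done as asked, in the order asked, and still so for the second after the job is handed in, with the robot touching nothing.
It also fails if it takes over 48 s, if anything falls off the work surface, if the arm or the gripper's body presses on something with over 40 N, if the wrist force passes 120 N, or if a joint passes its speed limit or range.

## Working session

There is one attempt and no reset: what is moved stays moved. The work goes in short steps, Python scripts to look and compute and a tool call to move; the robot and the scene stay as the last step left them, time stands still between calls to the robot, and variables do not carry over. Pictures are saved under pics/ and viewed, and the job is handed in when it is done.

Besides the shell and the picture viewer there is one more tool, called as name(argument=value, ...), one argument or row to a line, values as JSON. send_rows: Moves the arm, as the interface text tells. Its arguments: {"type":"object","properties":{"targets":{"type":"array"},"newtons":{"type":"number"}},"required":["targets"]}

```bash
ls; mkdir -p pics
python3 - <<'E'
from station import robot
import cv2
for c in ("scene","top","wrist"):
    d=robot.camera(c); cv2.imwrite(f"pics/{c}0.png",d["img"]); print(c,d["fov_y"],d["cx"],d["cy"],d["k1"],d["R"],d["t"])
    for n in ("filter_holder","cover","cream_tray","cover_grip","bayonet_lug"):
        print(n,[(r["pixel"],round(r["conf"],2)) for r in robot.recognise(c,n)])
print(robot.get_state(),robot.tip_reach)
E
```

```text
pics
scene 48.25215677037946 325.85305853976126 244.70188791913858 -0.1069911264715923 [[ 0.77791086 -0.62831408 -0.00872388]
 [-0.43688752 -0.53082422 -0.72619209]
 [ 0.45164586  0.56872407 -0.6874365 ]] [-0.42700127  0.33648426  0.95357207]
filter_holder [([275.3, 230.3], 0.63)]
cover [([223.4, 259.8], 0.94), ([276.4, 207.5], 0.77), ([229.5, 199.7], 0.61)]
cream_tray [([387.2, 336.1], 0.91), ([277.4, 232.6], 0.51), ([294.4, 306.7], 0.44)]
cover_grip [([275.9, 203.5], 0.72), ([221.9, 256.4], 0.66)]
bayonet_lug [([281.0, 233.4], 0.73)]
top 44.87036552535366 320.40459716516045 251.95064737713884 -0.09494035006618413 [[ 1.80492836e-02 -9.99829311e-01  3.94614526e-03]
 [-9.76310948e-01 -1.84755846e-02 -2.15581969e-01]
 [ 2.15618079e-01  3.84352867e-05 -9.76477774e-01]] [0.05471736 0.59490801 1.17409365]
filter_holder [([252.7, 274.7], 0.72)]
cover [([169.9, 281.9], 0.73), ([248.1, 339.9], 0.59), ([238.2, 258.0], 0.58)]
cream_tray [([442.9, 285.1], 0.71)]
cover_grip [([240.3, 259.3], 0.92), ([174.1, 277.5], 0.88), ([249.0, 338.5], 0.61), ([344.9, 189.2], 0.29)]
bayonet_lug [([253.2, 274.
[... 368 characters left out ...]
_lug []
{'time': 0.9, 'q': array([ 1.31961407e+00,  3.52968097e-01,  1.63335094e+00, -1.91421768e-05,
        1.15517478e+00, -2.38981121e-03]), 'joint_vel': array([ 0.00208953,  0.00113947,  0.00052772, -0.00026131, -0.00107495,
        0.00118781]), 'joint_efforts': array([-1.31889290e-03, -6.05155635e+01, -3.42447352e+01,  4.07121343e-05,
        1.13133232e-03,  2.83614787e-05]), 'tool_pos': array([0.15389902, 0.60578163, 0.40472194]), 'tcp_rot': array([ 7.89375155e-01,  6.13911119e-01,  4.44431706e-05, -2.33215277e-05]), 'wrist_force': array([-0.39407184, -0.00414763, -0.79365401]), 'wrist_torque': array([-0.0116663 ,  0.01014961, -0.03177998]), 'grip_width': 0.08524460267743844} 0.1734
```

View pics/scene0.png

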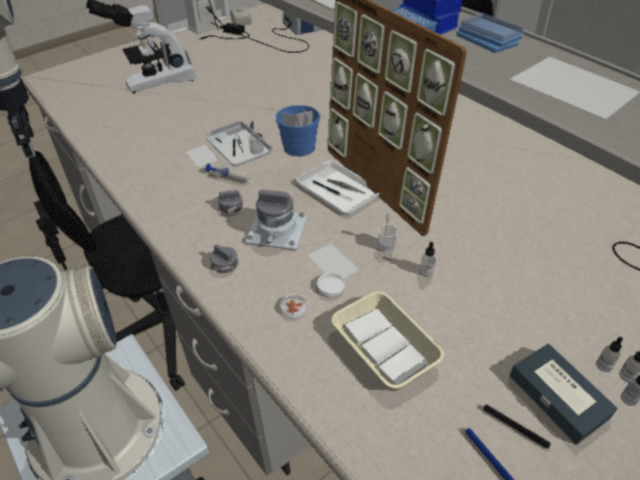

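View pics/top0.png

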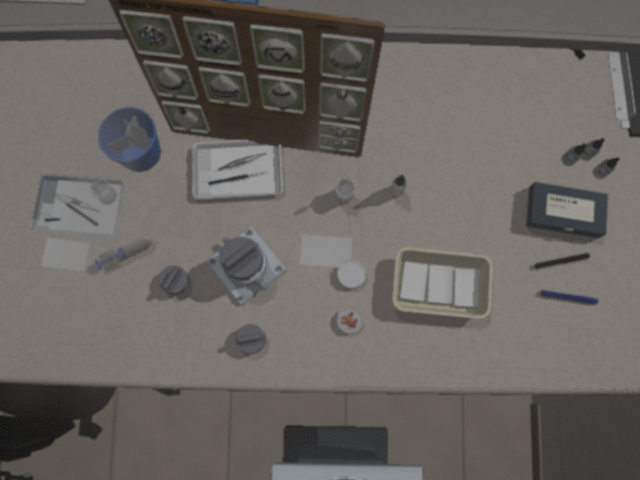

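```bash
cat > h.py <<'E'
import numpy as np, cv2
def K(d):
    f=240/np.tan(np.radians(d["fov_y"])/2); return np.array([[f,0,d["cx"]],[0,f,d["cy"]],[0,0,1]]),np.array([d["k1"],0,0,0,0.])
def proj(d,P):
    k,D=K(d); p,_=cv2.projectPoints(np.atleast_2d(np.asarray(P,float)),cv2.Rodrigues(np.array(d["R"]))[0],np.array(d["t"],float),k,D); return p[:,0]
def back(d,uv,z):
    k,D=K(d); n=cv2.undistortPoints(np.atleast_2d(np.asarray(uv,float))[:,None],k,D)[:,0]
    R=np.array(d["R"]);t=np.array(d["t"]); c=-R.T@t; r=np.c_[n,np.ones(len(n))]@R
    return c+r*((z-c[2])/r[:,2])[:,None]
E
python3 - <<'E'
from station import robot
import cv2,pickle
from h import *
for c,(x,y,w,h) in {"top":(195,215,110,95),"scene":(235,175,85,80)}.items():
    d=robot.camera(c); pickle.dump(d,open(c+".pkl","wb"))
    s=7 
    im=cv2.resize(d["img"][y:y+h,x:x+w],None,fx=s,fy=s,interpolation=cv2.INTER_CUBIC); im=cv2.convertScaleAbs(im,alpha=1.5)
    for i in range(0,w,10): cv2.putText(im,str(x+i),(i*s,10),0,.35,(0,0,255))
    for i in range(0,h,10): cv2.putText(im,str(y+i),(0,i*s+4),0,.35,(0,0,255))
    cv2.imwrite(f"pics/{c}c.png",im[:600])
d=pickle.load(open("top.pkl","rb"));s=pickle.load(open("scene.pkl","rb"))
print("grip top",back(d,[240.3,259.3],.109),"scene",back(s,[275.9,203.5],.109))
print("tray",back(d,[[442.9,285.1]],.02),back(s,[387.2,336.1],.02))
for n,p in dict(red=[349,321],clean=[351,275],beak=[345,190],drop=[398,187]).items(): print(n,back(d,p,.01))
E
```

```text
grip top [[0.56549474 0.22963104 0.109     ]] scene [[0.56352081 0.20203408 0.109     ]]
tray [[ 0.53428421 -0.2044082   0.02      ]] [[ 0.55104839 -0.19491341  0.02      ]]
red [[0.45331838 0.00075386 0.01      ]]
clean [[ 0.55501641 -0.00283781  0.01      ]]
beak [[0.75188708 0.01213325 0.01      ]]
drop [[ 0.76170018 -0.1093818   0.01      ]]
```

View pics/topc.png

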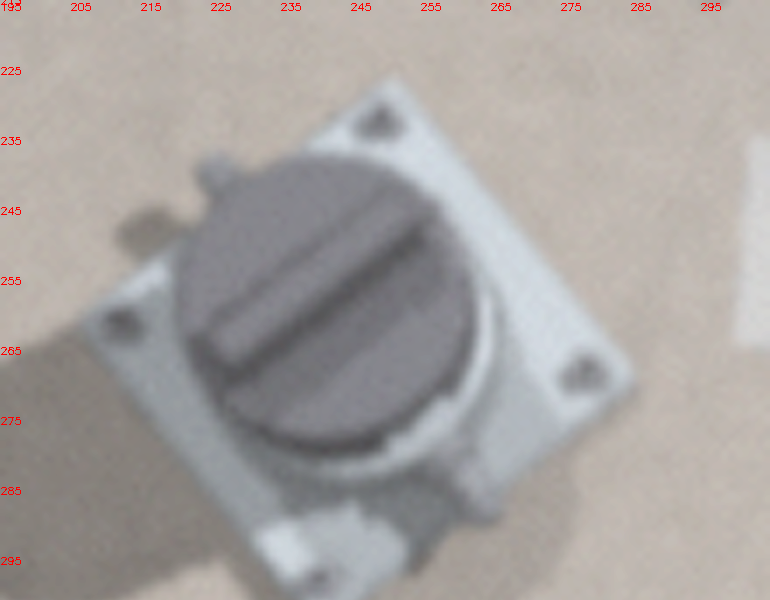

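View pics/scenec.png

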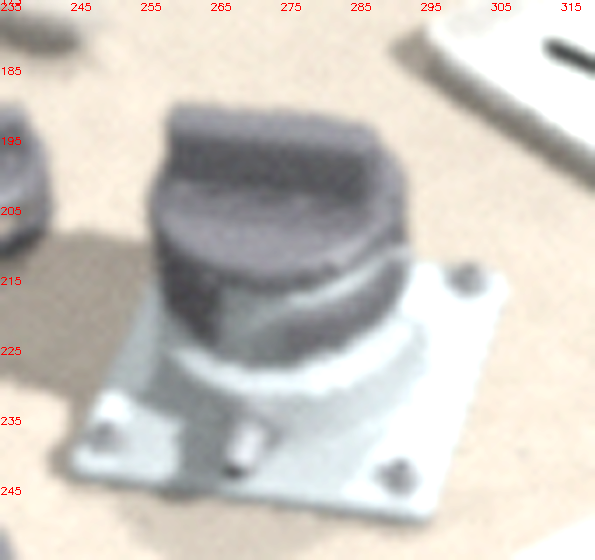

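Run:
```python
import pickle
from h import *
from scipy.optimize import least_squares
d=pickle.load(open("top.pkl","rb"));s=pickle.load(open("scene.pkl","rb"))
print(back(d,[[251,226.5],[285.5,268.5],[206.5,261]],.012));print(back(s,[[307.5,216],[295,249.5],[245.5,242]],.012))
A=65e-3
def pts(p):
    c,q=np.cos(p[2]),np.sin(p[2]); return lambda L:[[p[0]+c*a-q*b,p[1]+q*a+c*b,z] for a,b,z in L]
TT=np.array([[251,226.5],[285.5,268.5],[206.5,261]]);SS=np.array([[307.5,216],[295,249.5],[245.5,242]])
# bar line direction from top: crop bar top-face long axis
print("bar ends", back(d,[[227,263],[253,244]],.120))
Lt=[[A,A,.012],[A,-A,.012],[-A,A,.012]]
Lt=[(A,-A,.012),(-A,-A,.012),(A,A,.012)] 
Ls=[(A,-A,.012),(-A,-A,.012),(-A,A,.012)]
def r(p,w=(1,1)):
    f=pts(p); return np.r_[w[0]*(proj(d,f(Lt))-TT).ravel(),w[1]*(proj(s,f(Ls))-SS).ravel()]
for w in((1,1),(1,0),(0,1)):
    o=least_squares(r,[.55,.21,.9],args=(w,)); print(o.x,np.degrees(o.x[2]),r(o.x).round(1))
o=least_squares(r,[.55,.21,.9]).x
f=pts(o)
a=np.linspace(0,2*np.pi,60)
feat=[[(A,A,.012),(A,-A,.012),(-A,-A,.012),(-A,A,.012)],[(x,y,.12) for x,y in((.037,.008),(.037,-.008),(-.037,-.008),(-.037,.008))],[(.044*np.cos(t),.044*np.sin(t),.092) for t in a]]
for c,dd,(x,y,w,h) in(("top",d,(195,215,110,95)),("scene",s,(235,175,85,80))):
    S=7;im=cv2.resize(dd["img"][y:y+h,x:x+w],None,fx=S,fy=S,interpolation=cv2.INTER_CUBIC)
    for L in feat: cv2.polylines(im,[np.round((proj(dd,f(L))-[x,y]+.5)*S).astype(int)],True,(0,255,0),1)
    cv2.imwrite(f"pics/{c}fit.png",im[:600])
```

```text
[[0.66108928 0.22278568 0.012     ]
 [0.56652727 0.14218158 0.012     ]
 [0.58005955 0.3185127  0.012     ]]
[[0.66009619 0.21187517 0.012     ]
 [0.5622384  0.13321652 0.012     ]
 [0.48499719 0.23063895 0.012     ]]
bar ends [[0.55505735 0.25479576 0.12      ]
 [0.59562042 0.20360906 0.12      ]]
[0.57260033 0.22788396 0.70646068] 40.47721523544705 [ 1.  -1.3  2.7  0.6 -0.5  0.1 -0.8 -2.4  0.3 -1.3 -2.4 -0.3]
[0.57210399 0.23030045 0.70586601] 40.44314311502929 [-0.  -1.1  1.6  0.8 -1.5  0.3 -1.5 -2.8 -0.5 -1.7 -3.1 -0.7]
[0.5726418  0.22271563 0.68134357] 39.03811122759043 [ 4.3 -1.2  4.9  1.6  2.  -0.9  0.9 -0.9  0.8  0.3 -1.7  0.3]
```

View pics/topfit.png

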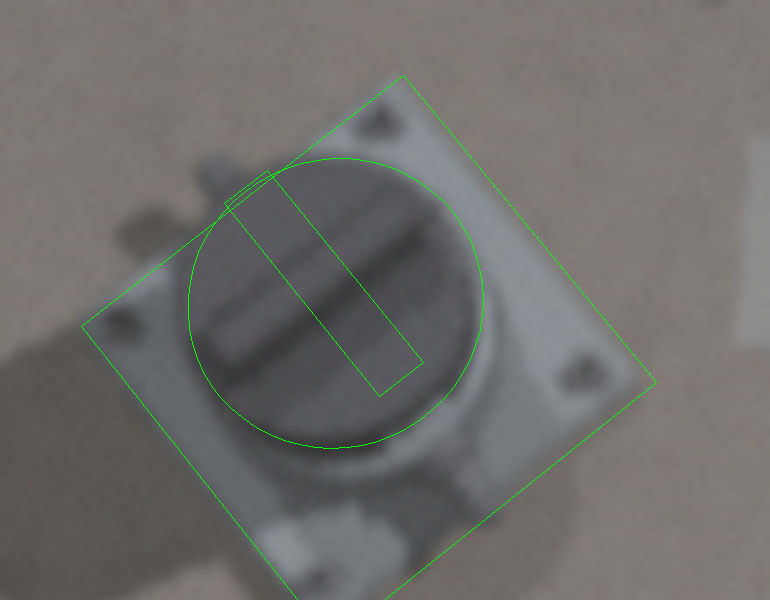

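View pics/scenefit.png

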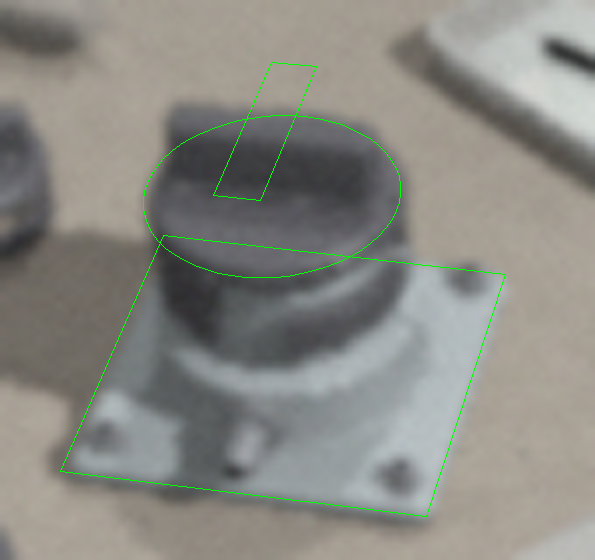

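send_rows(
  targets=[
    [0.085,0.035,-0.0316,0.0025,0,0,-0.0513],
    [0.085,0.035,-0.0316,0.0025,0,0,-0.0513],
    [0.085,0.035,-0.0316,0.0025,0,0,-0.0513],
    [0.085,0.035,-0.0316,0.0025,0,0,-0.0513],
    [0.085,0.035,-0.0316,0.0025,0,0,-0.0513],
    [0.085,0.035,-0.0316,0.0025,0,0,-0.0513],
    [0.085,0.035,-0.0316,0.0025,0,0,-0.0513],
    [0.085,0.035,-0.0316,0.0025,0,0,-0.0513],
    [0.085,0.035,-0.0316,0.0025,0,0,-0.0513],
    [0.085,0.035,-0.0316,0.0025,0,0,-0.0513],
  ],
)

```text
time: 2.0
tool_pos: [0.5051, 0.2882, 0.43]
tcp_rot: [0.92, 0.393, 0.0, -0.0]
wrist_force: [0.8, 0.8, 0.5]
grip_width: 0.0849
```

send_rows(
  targets=[
    [0.085,0.034,-0.0315,0.0025,0,0,-0.0515],
    [0.085,0.034,-0.0315,0.0025,0,0,-0.0515],
    [0.085,0,0,0,0,0,0],
    [0.085,0,0,0,0,0,0],
  ],
)

```text
time: 2.4
tool_pos: [0.5724, 0.2259, 0.4345]
tcp_rot: [0.939, 0.345, -0.0, -0.0]
wrist_force: [-0.4, 0.8, -0.2]
grip_width: 0.0851
```

Run:
```python
from station import robot
import cv2,pickle
from h import *
d=robot.camera("wrist"); pickle.dump(d,open("w1.pkl","wb")); st=robot.get_state(); print(st)
cv2.imwrite("pics/w1.png",d["img"])
o=[.5721,.227,np.radians(-49.5)]
p=proj(d,[[o[0],o[1],.12],[o[0],o[1],.092]]);print(p)
```

```text
{'time': 2.45, 'q': array([ 3.74941343e-01,  3.11712730e-01,  1.62396851e+00,  4.57597178e-04,
        1.20667995e+00, -3.30767465e-01]), 'joint_vel': array([ 2.66926139e-02, -8.83235780e-03,  9.78933740e-03,  1.79564742e-03,
       -1.02878259e-03,  1.26031235e-05]), 'joint_efforts': array([-1.59709454e+00, -5.82390404e+01, -3.58021832e+01, -1.20499246e-01,
       -5.52175648e-02, -1.03083038e-02]), 'tool_pos': array([0.57168328, 0.22668079, 0.43438761]), 'tcp_rot': array([ 9.38418211e-01,  3.45501184e-01, -3.88893814e-04, -2.05228233e-04]), 'wrist_force': array([-0.62894619, -0.09364756,  0.56358979]), 'wrist_torque': array([ 0.03100181, -0.02865986, -0.03497348]), 'grip_width': 0.08514841475184079}
[[321.14797886 225.02196694]
 [321.17463095 217.28241324]]
```

View pics/w1.png

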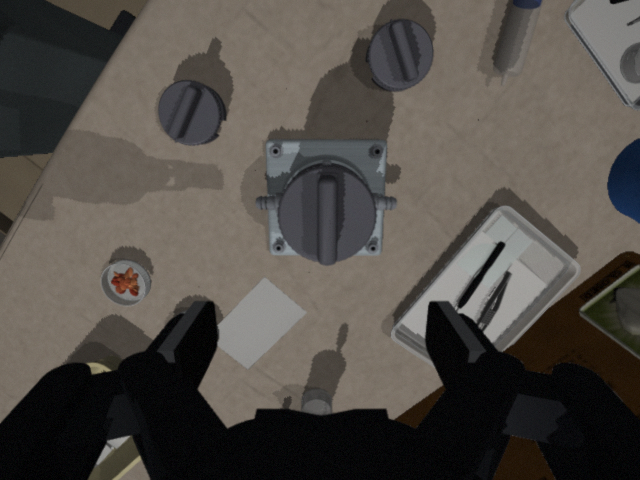

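```bash
cat >> h.py <<'E'
A=.065
_a=np.linspace(0,2*np.pi,72,endpoint=False)
def pts(p,L):
    c,q=np.cos(p[2]),np.sin(p[2]); return [[p[0]+c*a-q*b,p[1]+q*a+c*b,z] for a,b,z in L]
FOOT=[(A,A,.012),(A,-A,.012),(-A,-A,.012),(-A,A,.012)]
BAR=[(x,y,.12) for x,y in((.037,.008),(.037,-.008),(-.037,-.008),(-.037,.008))]
DISC=[(.044*np.cos(t),.044*np.sin(t),.092) for t in _a]
def overlay(d,p,box,name,S=5,L=(FOOT,BAR,DISC)):
    x,y,w,h=box
    im=cv2.convertScaleAbs(cv2.resize(d["img"][y:y+h,x:x+w],None,fx=S,fy=S,interpolation=cv2.INTER_CUBIC),alpha=1.5)
    for l in L: cv2.polylines(im,[np.round((proj(d,pts(p,l))-[x,y]+.5)*S).astype(int)],True,(0,255,0),1)
    cv2.imwrite(name,im)
E
python3 - <<'E'
import pickle
from h import *
d=pickle.load(open("w1.pkl","rb"))
overlay(d,[.572,.227,np.radians(-49.5)],(250,130,155,138),"pics/w1f.png",4)
E
```

```text
(no output)
```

View pics/w1f.png

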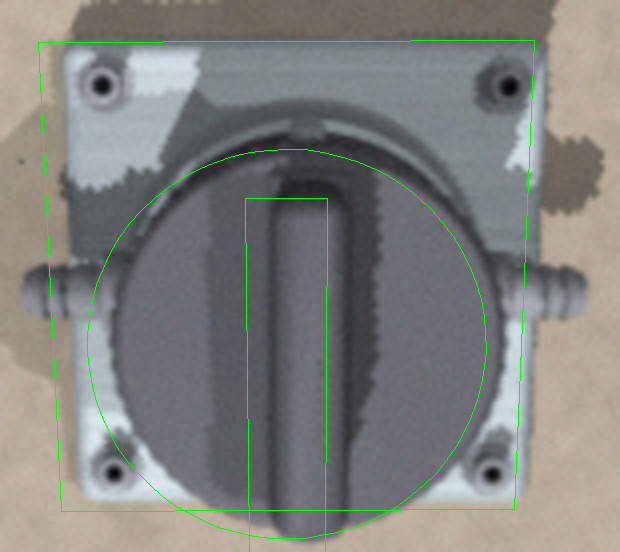

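send_rows(
  targets=[
    [0.085,0.0015,0.001,-0.035,0,0,0],
    [0.085,0.0015,0.001,-0.035,0,0,0],
    [0.085,0,0,0,0,0,0],
    [0.085,0,0,0,0,0,0],
    [0.085,0,0,0,0,0,0],
  ],
)

```text
time: 2.95
tool_pos: [0.5751, 0.2296, 0.3667]
tcp_rot: [0.938, 0.346, 0.001, -0.0]
wrist_force: [-0.1, 0.1, -0.1]
grip_width: 0.0848
```

Run:
```python
from station import robot
import pickle
from h import *
d=robot.camera("wrist"); pickle.dump(d,open("w2.pkl","wb")); st=robot.get_state(); print(st["tool_pos"],st["tcp_rot"],st["joint_vel"])
cv2.imwrite("pics/w2.png",d["img"])
overlay(d,[.575,.230,np.radians(-49.5)],(220,140,210,190),"pics/w2f.png",3.5 and 3)
```

```text
[0.57517653 0.22945776 0.36681469] [ 9.38199285e-01  3.46092434e-01  1.45839608e-03 -4.91764638e-05] [-0.00600316 -0.00125017  0.00185096  0.00045876 -0.00536466  0.00066485]
```

View pics/w2f.png

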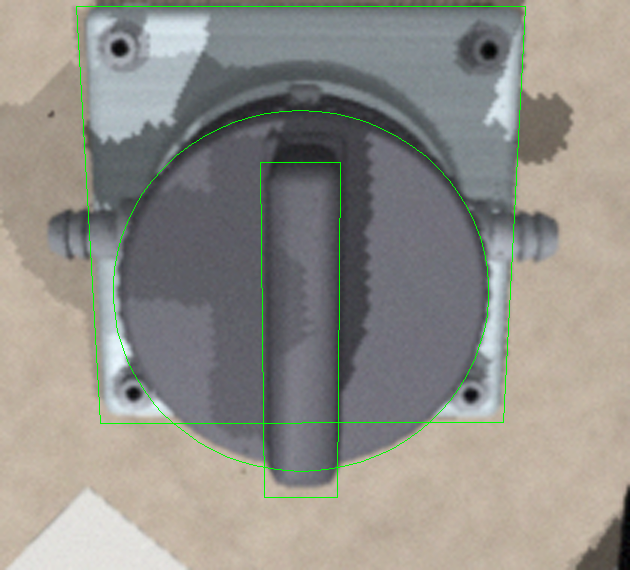

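send_rows(
  targets=[
    [0.085,0.0003,0.0008,-0.0197,0,0,0],
    [0.085,0,0,-0.0197,0,0,0],
    [0.085,0,0,-0.0197,0,0,0],
    [0.085,0,0,-0.0197,0,0,0],
    [0.085,0,0,-0.0197,0,0,0],
    [0.04,0,0,0,0,0,0],
    [0.04,0,0,0,0,0,0],
    [0.04,0,0,0,0,0,0],
  ],
  newtons=30,
)

```text
time: 3.8
tool_pos: [0.5759, 0.2299, 0.268]
tcp_rot: [0.938, 0.346, 0.001, -0.0]
wrist_force: [0.1, 0.2, 0.0]
grip_width: 0.0435
```

send_rows(
  targets=[
    [0.0,0,0,0,0,0,0],
    [0.0,0,0,0,0,0,0],
    [0.0,0,0,0,0,0,0],
    [0.0,0,0,0,0,0,0],
  ],
  newtons=30,
)

```text
time: 4.2
tool_pos: [0.5756, 0.2298, 0.2674]
tcp_rot: [0.938, 0.346, 0.001, -0.0]
wrist_force: [-1.1, 0.8, 6.7]
grip_width: 0.0153
```

Run:
```python
from station import robot
import cv2
d=robot.camera("wrist"); cv2.imwrite("pics/w3.png",d["img"]); st=robot.get_state()
for k in("time","tool_pos","tcp_rot","wrist_force","wrist_torque","grip_width"): print(k,st[k])
```

```text
time 4.25
tool_pos [0.57562527 0.22975836 0.26734572]
tcp_rot [ 9.38326700e-01  3.45748746e-01  8.98641403e-04 -3.64545967e-05]
wrist_force [-0.84145465 -0.4004738   6.31324392]
wrist_torque [-0.00826134  0.14254856  0.03469678]
grip_width 0.015189879212119901
```

View pics/w3.png

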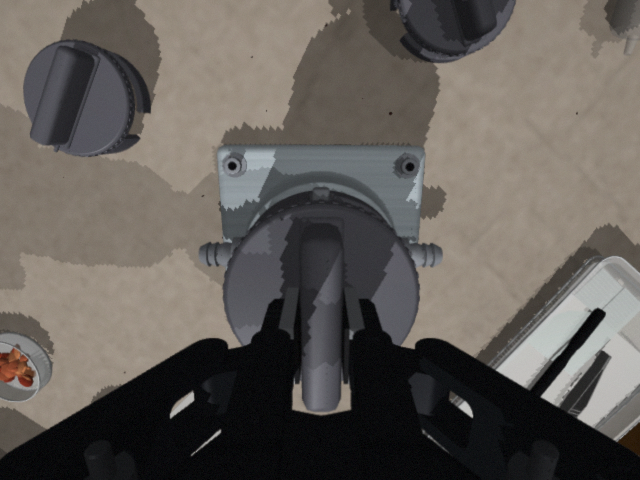

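send_rows(
  targets=[
    [0.0,0,0,0,0,0,0],
    [0.0,0,0,-0.003,0,0,0],
    [0.0,0,0,-0.003,0,0,0],
    [0.0,0,0,-0.003,0,0,0],
    [0.0,0,0,0,0,0,0],
    [0.0,0,0,0,0,0,0],
  ],
  newtons=70,
)

```text
time: 4.85
tool_pos: [0.5757, 0.2298, 0.2588]
tcp_rot: [0.938, 0.346, 0.001, -0.0]
wrist_force: [-2.4, 0.2, 11.5]
grip_width: 0.0149
```

Run:
```python
from station import robot
st=robot.get_state()
for k in("time","q","tool_pos","tcp_rot","wrist_force","wrist_torque","grip_width"): print(k,st[k])
```

```text
time 4.85
q [ 3.77334506e-01  5.10364566e-01  1.75592649e+00  3.36133711e-05
  8.73460244e-01 -3.28719519e-01]
tool_pos [0.57567395 0.22977234 0.25876239]
tcp_rot [ 9.38333784e-01  3.45729462e-01  9.20091059e-04 -3.52665137e-05]
wrist_force [-2.42656544  0.20342127 11.51066398]
wrist_torque [-0.06751067  0.409131    0.06682119]
grip_width 0.014932196003896466
```

send_rows(
  targets=[
    [0.0,0,0,-0.001,0,0,0],
    [0.0,0,0,0,0,0,0.06],
    [0.0,0,0,0,0,0,0.1],
    [0.0,0,0,0,0,0,0.1],
    [0.0,0,0,0,0,0,0],
  ],
  newtons=70,
)

```text
time: 5.35
tool_pos: [0.5762, 0.23, 0.2582]
tcp_rot: [0.885, 0.466, 0.002, 0.0]
wrist_force: [-0.8, 0.9, 11.5]
grip_width: 0.0152
```

Run:
```python
from station import robot
import cv2
st=robot.get_state()
for k in("time","q","tool_pos","wrist_force","wrist_torque","grip_width"): print(k,st[k])
d=robot.camera("wrist"); cv2.imwrite("pics/w4.png",d["img"])
```

```text
time 5.35
q [ 3.77384641e-01  5.11371878e-01  1.75567544e+00  4.52827913e-05
  8.70845977e-01 -5.92292015e-01]
tool_pos [0.57616402 0.23000164 0.25822493]
wrist_force [-0.80831798  0.9115248  11.50992425]
wrist_torque [0.00731783 0.12158641 0.21193936]
grip_width 0.015150957714886443
```

View pics/w4.png

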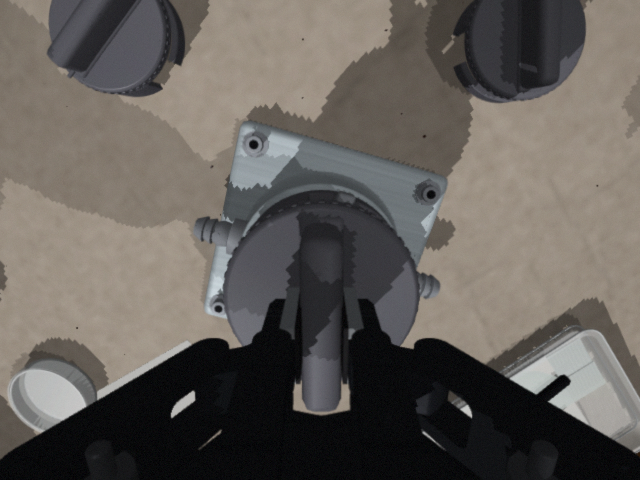

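send_rows(
  targets=[
    [0.0,0,0,0,0,0,0.12],
    [0.0,0,0,0,0,0,0.12],
    [0.0,0,0,0,0,0,0.12],
    [0.0,0,0,0,0,0,0.12],
    [0.0,0,0,0,0,0,0.12],
    [0.0,0,0,0,0,0,0.12],
    [0.0,0,0,0,0,0,0.12],
    [0.0,0,0,0,0,0,0.12],
    [0.0,0,0,0,0,0,0.1],
    [0.0,0,0,0,0,0,0],
  ],
)

```text
time: 6.4
tool_pos: [0.5763, 0.2301, 0.2583]
tcp_rot: [0.528, 0.849, 0.002, 0.001]
wrist_force: [0.4, 0.5, 11.0]
grip_width: 0.0145
```

send_rows(
  targets=[
    [0.0,0,0,0,0,0,0.1],
    [0.0,0,0,0,0,0,0.1],
    [0.0,0,0,0,0,0,0.08],
    [0.0,0,0,0,0,0,0],
    [0.0,0,0,0,0,0,0],
  ],
)

```text
time: 6.9
tool_pos: [0.5763, 0.2301, 0.2583]
tcp_rot: [0.406, 0.914, 0.002, 0.001]
wrist_force: [-0.8, 1.1, 11.7]
grip_width: 0.0149
```

Run:
```python
from station import robot
import cv2
st=robot.get_state()
for k in("time","q","tool_pos","wrist_force","wrist_torque","grip_width"): print(k,st[k])
d=robot.camera("wrist"); cv2.imwrite("pics/w5.png",d["img"])
```

```text
time 6.9
q [ 3.77450874e-01  5.11359388e-01  1.75544084e+00  1.06224493e-04
  8.70633080e-01 -1.92903551e+00]
tool_pos [0.57629563 0.23010651 0.25831315]
wrist_force [-0.75192821  1.05864982 11.7321969 ]
wrist_torque [0.10672597 0.09918985 0.12243012]
grip_width 0.014902939852396395
```

View pics/w5.png

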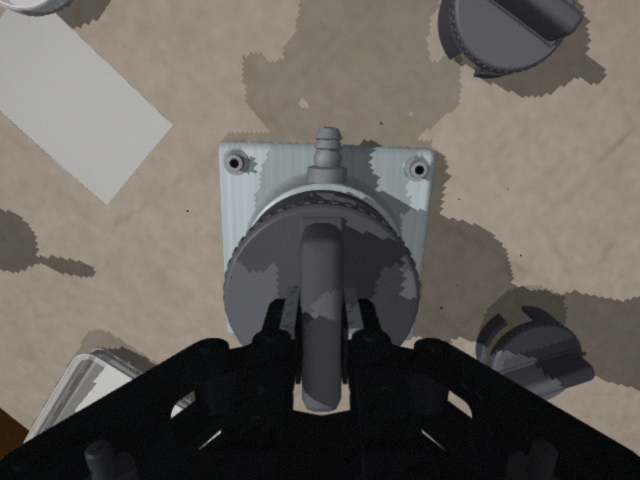

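send_rows(
  targets=[
    [0.0,0,0,0.004,0,0,0],
    [0.0,0,0,0.004,0,0,0],
    [0.0,0,0,0.004,0,0,0],
    [0.0,0,0,0.004,0,0,0],
    [0.0,0,0,0.004,0,0,0],
    [0.0,0,0,0,0,0,0],
  ],
)

```text
time: 7.55
tool_pos: [0.5751, 0.2296, 0.2764]
tcp_rot: [0.406, 0.914, -0.0, -0.0]
wrist_force: [0.4, 0.5, -1.6]
grip_width: 0.0146
```

send_rows(
  targets=[
    [0.0,0,0,0.01,0,0,0],
    [0.0,0,0,0.015,0,0,0],
    [0.0,0,0,0.025,0,0,0],
    [0.0,0,0,0.03,0,0,0],
    [0.0,0,0,0.02,0,0,0],
    [0.0,0,0,0,0,0,0],
  ],
)

```text
time: 8.15
tool_pos: [0.5758, 0.2296, 0.3798]
tcp_rot: [0.406, 0.914, 0.002, 0.002]
wrist_force: [0.0, 0.2, -1.3]
grip_width: 0.0149
```

Run:
```python
import pickle
from h import *
for c,(x,y,w,h) in {"top":(380,235,125,95),"scene":(320,280,130,115)}.items():
    d=pickle.load(open(c+".pkl","rb")); s=6
    im=cv2.convertScaleAbs(cv2.resize(d["img"][y:y+h,x:x+w],None,fx=s,fy=s,interpolation=cv2.INTER_CUBIC),alpha=1.3)
    T=[(a,b,.04) for a,b in((.0705,.107),(.0705,-.107),(-.0705,-.107),(-.0705,.107))]
    F=[(a,b,.002) for a,b in((.054,.09),(.054,-.09),(-.054,-.09),(-.054,.09))]
    p=[.54,-.2,np.radians(-2)]
    for l in(T,F): cv2.polylines(im,[np.round((proj(d,pts(p,l))-[x,y]+.5)*s).astype(int)],True,(0,255,0),1)
    cv2.imwrite(f"pics/{c}t.png",im[:600])
from station import robot
d=robot.camera("scene");cv2.imwrite("pics/s2.png",d["img"])
```

```text
(no output)
```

View pics/topt.png

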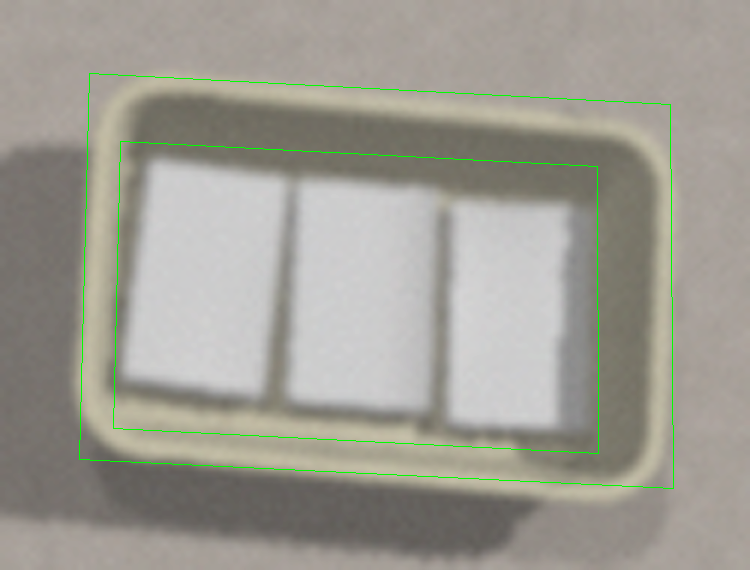

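View pics/scenet.png

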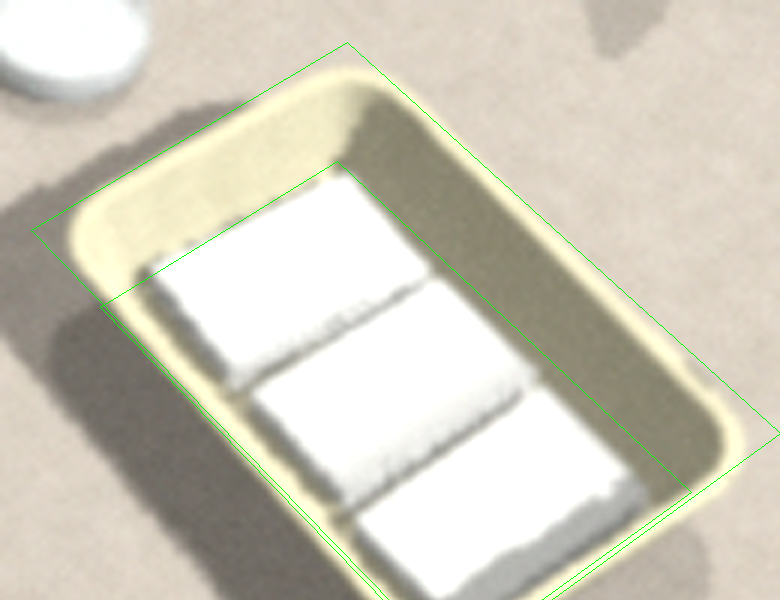

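View pics/s2.png

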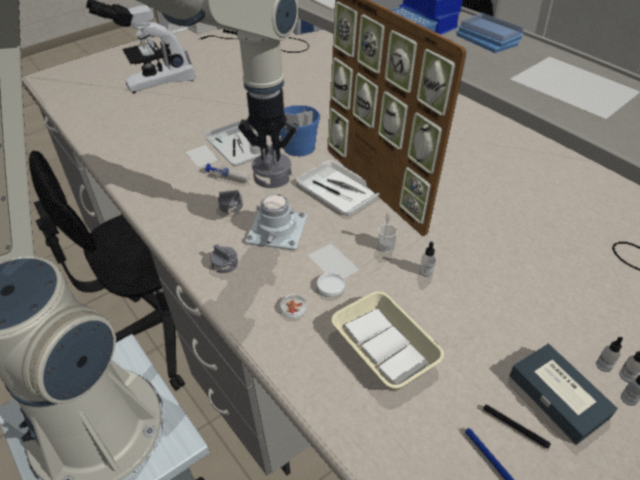

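send_rows(
  targets=[
    [0.0,-0.0039,-0.03,0,0,0,-0.081],
    [0.0,-0.0039,-0.043,0,0,0,-0.081],
    [0.0,-0.0039,-0.043,0,0,0,-0.081],
    [0.0,-0.0039,-0.043,0,0,0,-0.081],
    [0.0,-0.0039,-0.043,0,0,0,-0.081],
    [0.0,-0.0039,-0.043,0,0,0,-0.081],
    [0.0,-0.0039,-0.043,0,0,0,-0.081],
    [0.0,-0.0039,-0.043,0,0,0,-0.081],
    [0.0,-0.0039,-0.043,0,0,0,-0.081],
    [0.0,-0.0039,-0.04,0,0,0,-0.081],
  ],
)

```text
time: 9.2
tool_pos: [0.535, -0.1862, 0.3746]
tcp_rot: [0.734, 0.679, -0.001, -0.001]
wrist_force: [1.0, -0.7, -1.5]
grip_width: 0.0147
```

send_rows(
  targets=[
    [0.0,0,-0.016,0,0,0,0],
    [0.0,0,0,0,0,0,0],
    [0.0,0,0,0,0,0,0],
    [0.0,0,0,0,0,0,0],
  ],
)

```text
time: 9.6
tool_pos: [0.5361, -0.1992, 0.3756]
tcp_rot: [0.733, 0.681, -0.0, -0.001]
wrist_force: [0.2, -0.1, -2.2]
grip_width: 0.0148
```

Run:
```python
from station import robot
import pickle
from h import *
T=[(a,b,.04) for a,b in((.0705,.107),(.0705,-.107),(-.0705,-.107),(-.0705,.107))]
F=[(a,b,.002) for a,b in((.054,.09),(.054,-.09),(-.054,-.09),(-.054,.09))]
d=robot.camera("wrist"); st=robot.get_state(); print(st["time"],st["tool_pos"],st["tcp_rot"],st["grip_width"],st["wrist_force"])
pickle.dump(d,open("w6.pkl","wb"))
overlay(d,[.537,-.2,np.radians(-4.3)],(0,0,640,480),"pics/w6.png",1,(T,F))
d=robot.camera("top"); overlay(d,[.537,-.2,np.radians(-4.3)],(380,205,130,130),"pics/t6.png",4,(T,F))
```

```text
9.65 [ 0.53625338 -0.19912942  0.37581391] [ 7.32433829e-01  6.80838058e-01 -7.34166095e-05 -4.68366360e-04] 0.014855592220667705 [ 1.35425377 -0.04904263 -1.84408715]
```

View pics/w6.png

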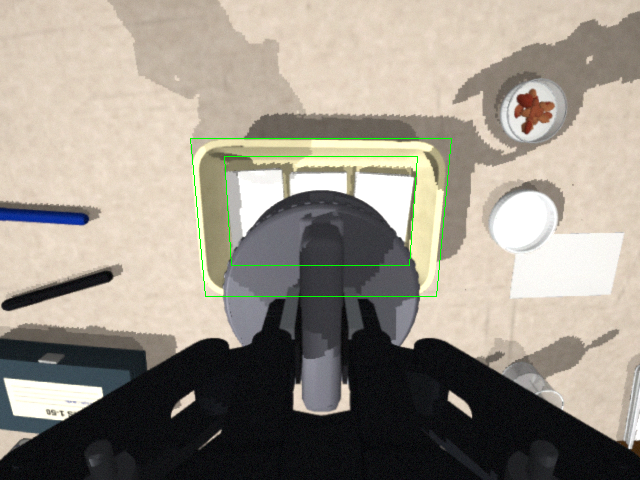

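View pics/t6.png

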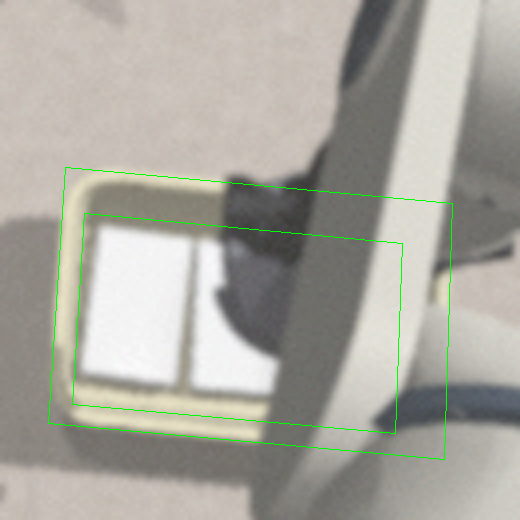

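send_rows(
  targets=[
    [0.0,0.0007,-0.001,-0.02,0,0,0],
    [0.0,0,0,-0.025,0,0,0],
    [0.0,0,0,-0.025,0,0,0],
    [0.0,0,0,-0.025,0,0,0],
    [0.0,0,0,-0.02,0,0,0],
    [0.0,0,0,-0.015,0,0,0],
    [0.0,0,0,-0.008,0,0,0],
    [0.0,0,0,0,0,0,0],
    [0.0,0,0,0,0,0,0],
  ],
)

```text
time: 10.6
tool_pos: [0.5373, -0.2014, 0.2388]
tcp_rot: [0.733, 0.68, 0.0, 0.0]
wrist_force: [-0.1, -0.1, -2.1]
grip_width: 0.0148
```

send_rows(
  targets=[
    [0.0,0,0,-0.002,0,0,0],
    [0.0,0,0,-0.002,0,0,0],
    [0.0,0,0,-0.002,0,0,0],
    [0.0,0,0,-0.002,0,0,0],
    [0.0,0,0,0,0,0,0],
  ],
)

```text
time: 11.1
tool_pos: [0.5368, -0.2014, 0.2299]
tcp_rot: [0.733, 0.68, -0.0, -0.0]
wrist_force: [0.6, 0.3, -2.0]
grip_width: 0.0143
```

Run:
```python
from station import robot
import cv2
d=robot.camera("scene");cv2.imwrite("pics/s3.png",cv2.resize(d["img"][230:410,290:470],None,fx=3,fy=3,interpolation=cv2.INTER_CUBIC))
d=robot.camera("wrist");cv2.imwrite("pics/w7.png",d["img"])
```

```text
(no output)
```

View pics/s3.png

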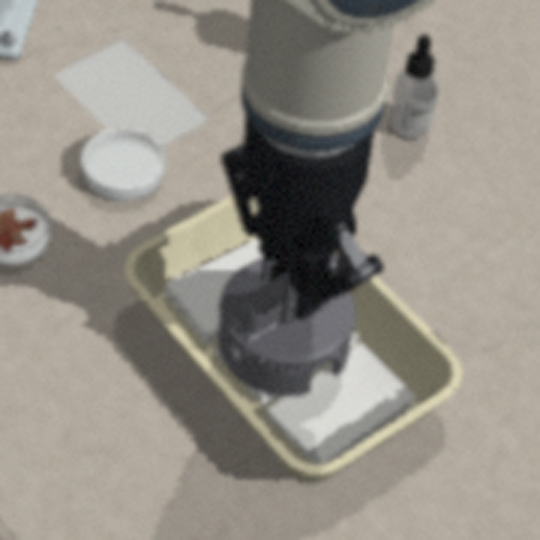

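View pics/w7.png

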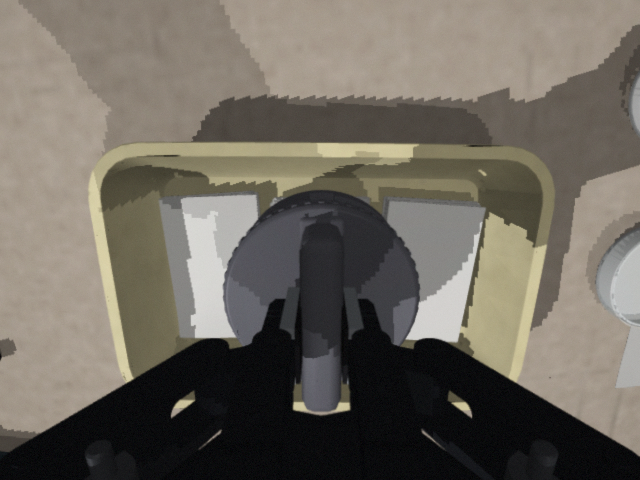

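send_rows(
  targets=[
    [0.0,0,0,-0.002,0,0,0],
    [0.0,0,0,-0.002,0,0,0],
    [0.0,0,0,-0.002,0,0,0],
    [0.0,0,0,0,0,0,0],
  ],
)

```text
time: 11.6
tool_pos: [0.5368, -0.2014, 0.2238]
tcp_rot: [0.733, 0.68, -0.0, -0.0]
wrist_force: [0.1, 0.3, -2.0]
grip_width: 0.0147
```

send_rows(
  targets=[
    [0.0,0,0,-0.001,0,0,0],
    [0.0,0,0,-0.001,0,0,0],
    [0.0,0,0,-0.001,0,0,0],
    [0.0,0,0,0,0,0,0],
  ],
)

```text
time: 12.0
tool_pos: [0.5368, -0.2014, 0.221]
tcp_rot: [0.733, 0.68, -0.0, -0.0]
wrist_force: [-0.1, -0.7, -2.8]
grip_width: 0.0144
```

send_rows(
  targets=[
    [0.0,0,0,-0.001,0,0,0],
    [0.0,0,0,-0.001,0,0,0],
    [0.0,0,0,0,0,0,0],
  ],
)

```text
time: 12.3
tool_pos: [0.5369, -0.2014, 0.2191]
tcp_rot: [0.733, 0.68, -0.0, -0.0]
wrist_force: [0.6, 1.3, -2.0]
grip_width: 0.0149
```

send_rows(
  targets=[
    [0.0,0,0,-0.001,0,0,0],
    [0.0,0,0,0,0,0,0],
  ],
)

```text
time: 12.5
tool_pos: [0.5369, -0.2014, 0.2181]
tcp_rot: [0.733, 0.68, -0.0, -0.0]
wrist_force: [0.5, -0.1, -1.6]
grip_width: 0.0149
```

send_rows(
  targets=[
    [0.0,0,0,-0.001,0,0,0],
    [0.0,0,0,0,0,0,0],
  ],
)

```text
time: 12.7
tool_pos: [0.5369, -0.2015, 0.2177]
tcp_rot: [0.733, 0.68, 0.0, 0.0]
wrist_force: [-2.4, 1.0, 4.6]
grip_width: 0.0147
```

send_rows(
  targets=[
    [0.0,0,0,0,0,0,0],
    [0.0,0,0,0,0,0,0],
    [0.02,0,0,0,0,0,0],
    [0.03,0,0,0,0,0,0],
    [0.045,0,0,0,0,0,0],
    [0.045,0,0,0,0,0,0],
    [0.045,0,0,0,0,0,0],
  ],
  newtons=20,
)

```text
time: 13.4
tool_pos: [0.5369, -0.2014, 0.2172]
tcp_rot: [0.733, 0.68, 0.0, 0.0]
wrist_force: [-0.4, 0.0, 0.5]
grip_width: 0.0448
```

send_rows(
  targets=[
    [0.045,0,0,0.01,0,0,0],
    [0.045,0,0,0.02,0,0,0],
    [0.045,0,0,0.04,0,0,0],
    [0.045,0,0,0.045,0,0,0],
    [0.045,0,0,0.045,0,0,0],
    [0.045,0,0.02,0.02,0,0,0],
    [0.045,0,0.045,0,0,0,0],
    [0.045,0,0.045,0,0,0,0],
    [0.045,0,0.045,0,0,0,0],
    [0.045,0,0.045,0,0,0,0],
  ],
)

```text
time: 14.4
tool_pos: [0.5364, 0.0002, 0.3982]
tcp_rot: [0.733, 0.68, 0.0, 0.0]
wrist_force: [1.4, -0.5, 0.8]
grip_width: 0.0449
```

send_rows(
  targets=[
    [0.045,0,0.04,0,0,0,0],
    [0.045,0,0.04,0,0,0,0],
    [0.045,0,0,0,0,0,0],
    [0.045,0,0,0,0,0,0],
  ],
)

```text
time: 14.8
tool_pos: [0.5367, 0.0793, 0.3977]
tcp_rot: [0.732, 0.681, 0.0, 0.0]
wrist_force: [0.3, -0.3, -0.4]
grip_width: 0.0451
```

Run:
```python
from station import robot
import cv2,pickle
from h import *
d=robot.camera("scene");cv2.imwrite("pics/s4.png",d["img"]);cv2.imwrite("pics/s4c.png",cv2.resize(d["img"][270:400,310:460],None,fx=4,fy=4,interpolation=cv2.INTER_CUBIC))
d=robot.camera("top");cv2.imwrite("pics/t4.png",d["img"])
for n in("petri_red","petri_clean","beaker","dropper_bottle","cream_tray","cover"): print(n,[(r["pixel"],round(r["conf"],2)) for r in robot.recognise("top",n)])
print(robot.get_state()["time"])
```

```text
petri_red []
petri_clean [([348.5, 272.5], 0.71)]
beaker []
dropper_bottle [([397.8, 186.6], 0.76)]
cream_tray [([454.6, 270.4], 0.9), ([241.5, 253.4], 0.58)]
cover [([250.9, 340.4], 0.74), ([173.6, 283.6], 0.59), ([440.3, 283.6], 0.57)]
15.2
```

View pics/s4.png

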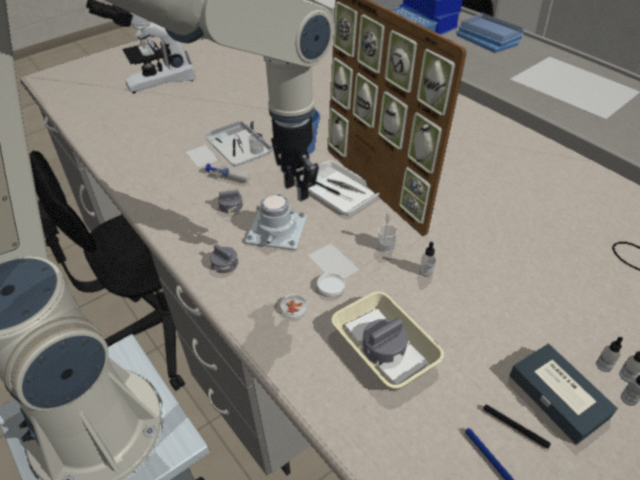

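View pics/s4c.png

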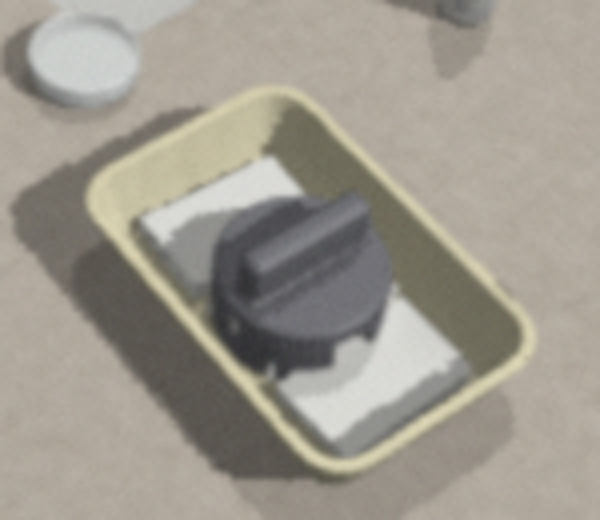

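View pics/t4.png

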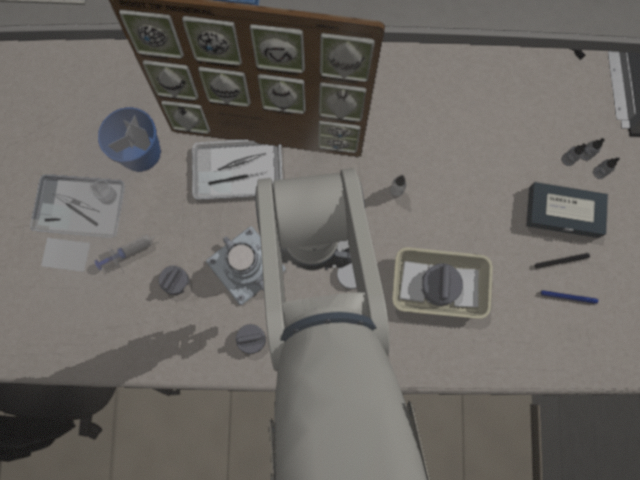

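The scene view (387,340) and the top view (441,284) both show the cover lying flat in the tray with its bar up. The holder is open, showing the white filter at (274,203), and the dishes, beaker and bottle have not moved. The robot is clear of everything, so I'm handing in.

```bash
python3 -c "
from station import robot
print(robot.finish_job())"
```

```text
the job is handed in; nothing more can be done
None
```

The filter holder is open and its cover lies in the cream tray, flat on its skirt with the grip bar up. I handed the job in at about 15 s of the 48 s allowed.

- **What I did:** I gripped the cover's bar and pressed it down about 9 mm. I turned it about 92° anticlockwise at low torque, lifted it off, lowered it into the tray until contact (about 5 N), then let go and backed away.
- **Last checks:** The final scene and top pictures show the cover near the centre of the tray and the white filter exposed. They show the tray in place and the gripper clear of everything.
- **Bystanders:** In the scene picture the dishes, beaker and dropper bottle stand where they did at the start; I judged this by eye. In the top picture the recogniser found only the clean dish and the bottle, at about their old positions, because the arm was blocking its view of the red dish and the beaker.
- **Disagreement between cameras:** The fixed cameras differed by about 7 mm on where the holder stands. I went by the closer wrist view, and the sideways forces stayed small (under 3 N) when I gripped and turned.

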